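Set the spatter guard and hold a T-section against the jig's sprung stop

TASK

First set the tinted spatter guard by its orange bar grip: tilt the pane upright and swivel it parallel to the jig's slide bed. Then stand the steel T-section, flange down, between the blue rails of the jig, and slide it against the brass spring plunger until it butts firmly (without forcing) on the yellow stop bar. Finish while still holding it pressed there, ready for tacking; leave the other things on the bench alone.

Things in the scene. Friction and masses are not known exactly. Their poses are not given: they have to be found in the camera images.
- jig: Fixed fit-up jig, plate 240 x 100 x 12 mm on the bench. Origin: centre of its underside; x along the bed towards stop and plunger, z up. Bed at z = 12 mm. Two blue rails 8 mm wide, 6 mm high above the bed, x = -90 to +50 mm, 58 mm apart, centred on y = 0. Blue plunger housing, 50 mm wide, x = 80 to 116, top at z = 70 mm. Jig and guard are on opposite sides of the bench, either way round.
- stop: Yellow stop bar fixed across the jig (90 mm wide, 12 mm thick, top at 34 mm above the bench, 22 mm above the bed). Its origin is the jig's origin; the face the T-section butts on is at point stop_face. When butted, the T-section's centre is at x = +20 mm in the jig's frame.
- stop_face (a point): Centre of the stop bar's working face (faces the jig's -x), at x = 60, y = 0, z = 23 mm in the jig's frame.
- plunger_nose (a point): Centre of the front face of the brass plunger nose (18 mm disc, axis along the jig's x, 48 mm above the bench, above the stop bar). Free, it stands 14 mm ahead of the stop face (x = 46 mm in the jig's frame).
- plunger (a joint): Travel of the plunger in m along the jig's +x: 0 free, 0.014 when its nose is level with the stop face, 0.018 at most. Spring: 2.4 N at the start of travel, 400 N/m, so 8 N at 0.014; it pushes the T-section back if that is let go.
- tee: Loose bare grey steel T-section, standing flange down: flange 80 x 50 x 6 mm below, upright web 80 mm long, 10 mm thick, 44 mm high on its middle; total height 50 mm, about 0.4 kg. Origin: centre of the underside; x along the web, z up. Either end may lead.
- tee_center (a point): Centre of the T-section's web, 25 mm above its underside (half-way up); same axes as the T-section. At the start it stands on the bench.
- guard_base: Fixed dark steel foot of the guard, 90 mm disc. Origin: centre of its underside, on the vertical swivel axis; z up.
- guard_swivel (a joint): Swivel of the guard about the foot's vertical axis, rad, counter-clockwise from above; at 0 the pane's long direction is along the foot's x. Range -1.6 to 1.6. Friction holds it (0.06 N m).
- guard_tilt (a joint): Tilt of the pane, rad: 0 upright, positive leans towards the pane's +y side. Range -1 to 1. The tilt hinge is horizontal along the pane's x, crosses the swivel axis and is 70 mm above the bench. Friction holds it (0.15 N m).
- guard_pane (a point): Centre of the dark green tinted pane in a black frame, about 146 x 8 mm, 118 mm high, 66 mm above the tilt hinge. x along the pane (parallel to the tilt hinge), y its normal, z up the pane.
- guard_grip (a point): Middle of the orange bar grip (14 mm diameter, 44 mm long, along the pane's x) that sticks out beside the pane's frame and by which the guard is set: at x = -104, y = 0, z = 110 mm in the pane's axes from the point where tilt hinge and swivel axis cross (the frame ends at x = -73, the bar at -126). At the start the pane leans 0.35 to 0.7 rad.
- hammer: Bystander: hammer lying on the bench, to be left alone.
- brush: Bystander: brush lying on the bench, to be left alone.
- spray: Bystander: upright spray can, 60 mm diameter, 120 mm high, beyond the work, to be left alone.
- offcut_tray: Bystander: grey tray 100 x 160 mm, 35 mm high, beyond the work, to be left alone.
Not all that is in view belongs to the job. What is shaped like the tee but brown or green is not meant.

How it is judged:
By the outcome, as a careful person would: the job done as asked, in the order asked, and still so for the second after the job is handed in, while the arm keeps its last pose, push and grip.
It also fails if it takes over 64 s, if anything falls off the work surface, if the arm or the gripper's body presses on something with over 40 N, if the wrist force passes 120 N, or if a joint passes its speed limit or range.

ROBOT

A 6-joint arm with a two-finger parallel gripper is mounted at the origin on the work surface. World frame = base frame: x ahead of the robot, y to its left, z up, the work surface at z = 0. Lengths are in m, angles in degrees, forces in N, time in s.
With the tool pointing down it reaches from about 0.25 to 0.725 m from the base axis. Payload 9.7 kg.
Tool frame: the origin (TCP) lies at the very end of the fingers, on their centre line; the grasp point (between the pads) lies 19 mm behind it; z points along the fingers, y is the line along which they close (so a half turn about z gives the same grasp; the last joint's range is limited). The gripper opens to 85 mm and grips with 20 to 120 N. Pads are 22 mm wide; open, the fingers measure 114 mm over their backs; the gripper's body (76 mm by 85 mm) begins 54 mm behind the grasp point. The pads swing forward as they close: fully open they stand 13 mm farther back than shut.
Start: joints at [65.546, 4.979, 10.078, 95.1, 0, 90], TCP at [0.228, 0.501, 0.231] pointing down, gripper open.
Joint ranges: [-179.16, 179.16], [-48.56, 103.87], [-65.8, 70.77], [-126.05, 130.52], [-82.76, 87.17], [-180, 180]. Speed limits (degrees/s): [127.2, 127.2, 147.25, 180, 180, 180].

INTERFACE

Orientations are given as [roll, pitch, yaw] about the fixed x, y, z axes, in that order (R = Rz(yaw) Ry(pitch) Rx(roll)).
In Python, from workcell import bot gives the robot as it stands.
- The arm moves only by the tool arm_command, never from a script. Its argument "series" is a list of rows, each a list of 4 numbers: the shift along the tool's x, y, z in m, then the turn about the tool's z in rad. A call has exactly 5 rows; each row is the pose to reach, as a shift and turn from the pose commanded when the call began, along the tool's axes at that moment; what a row does not reach only later rows make up. A row lasts 1/10 s, in which the tool goes at most 50 mm and 8.59 degrees, less where a joint would pass 70% of its speed; a pose out of reach is approached as far as the arm can. A call with a gripper value outside its range is refused whole. "hand" is the finger opening in m, from 0 to 0.0854, set as the call begins (left out, the last holds). The fingers move at their own pace and stop on an object; "grip_force" is the grip in N (left out, the last holds). Time passes only in rows, so rows that repeat a pose let the fingers close, or fill a call up. It gives the time, the measured TCP pose, the force, the opening and the grip force at its end, in the units of the state.
- bot.get_obs(): the state, without advancing time (a new reading comes with each control period).
- bot.camera(name): name is "side" or "top" or "wrist"; returns a dict with "color" (480x640x3 uint8, blue, green, red), "camera_matrix" (3x3 intrinsics, pixels), "xyz" and "orientation" of the camera in the world; the wrist camera has in their place "T_tool_cam" (4x4, takes a point from camera to tool coordinates, whose origin is the TCP and whose axes are the flange's). Camera axes: x right, y up, looking along -z (the intrinsics and any distortion apply to the point x, -y, -z); pixel columns grow to the right and rows downward; lengths in m; the calibration is good to about 2 mm. A picture is of the moment at which its call begins: read the wrist's pose just before it. There is no depth.
- bot.job_done(): hands the job in; it is judged then, once.
Trained networks look in the newest picture that a camera, given by its name, has taken for a name from the list of things; names that differ only in an ending like _2 or _b are one class to them, and where a whole thing is asked for, a point or a joint stands for the part that bears it (a point fixed in the world has none). Each returns a list of dicts, best first, with "confidence" (0 to 1); they miss things now and then, are a little off and sometimes report something else, mostly with a low value. They report only what shows in the picture. A call takes as long as a camera call. They do not tell look-alikes from the thing itself.
- bot.find_in(camera, target): "location" ([column, row] in pixels, amid what is visible of it).
- bot.mark_of(camera, target): "location" ([column, row] in pixels: a listed point, or the origin of a listed thing).
The state is a dict: "time": time; "q": joint angles; "qd": joint speeds; "joint_efforts": joint torques, N m; "ee_pos": TCP position; "tcp_rot": TCP orientation; "wrist_force": force on the tool from outside, world axes, zero at the start; "torque": the same for the moment, N m; "opening": finger opening in m; "grasp_force": force on a finger pad.
Only numpy, scipy, OpenCV 4.12 (cv2) and the standard library are available. Lean on these libraries where they do the work, as an engineer would, in place of code of your own. Each camera call takes 0.05 s, during which the arm holds its last target. There are 200 camera calls.

## Working session

There is one attempt and no reset: what is moved stays moved. The work goes in short steps, Python scripts to look and compute and a tool call to move; the robot and the scene stay as the last step left them, time stands still between calls to the robot, and variables do not carry over. Pictures are saved under pics/ and viewed, at most 10 in all, crops included, and the job is handed in when it is done.

Besides the shell and the picture viewer there is one more tool, called after "Call:" by a JSON object that holds its "name" and its "arguments". arm_command: Moves the arm, as the interface text tells. Its arguments: {"type":"object","properties":{"series":{"type":"array"},"hand":{"type":"number"},"grip_force":{"type":"number"}},"required":["series"]}

```bash
mkdir -p pics; ls; cat > h.py <<'E'
import numpy as np, cv2
from scipy.spatial.transform import Rotation as R
from workcell import bot
def cam(n):
    o=bot.get_obs(); c=bot.camera(n); c['obs']=o
    return c
E
python3 - <<'E'
from h import *
o=bot.get_obs(); print(o)
for n in ['top','side']:
    c=bot.camera(n); cv2.imwrite(f'pics/{n}0.png',c['color']); print(n,{k:v for k,v in c.items() if k!='color'})
    for t in ['jig','stop_face','plunger_nose','tee','tee_center','guard_base','guard_pane','guard_grip']:
        print(t,[(np.round(d['location']),round(d['confidence'],2)) for d in bot.mark_of(n,t)][:4])
E
```

```text
pics
{'time': 0.0, 'q': array([6.55453941e+01, 5.01134066e+00, 1.00338823e+01, 9.50998525e+01,
       1.82053684e-03, 9.00026990e+01]), 'qd': array([ 0.04002815, -0.08821001,  0.02121075,  0.06323577, -0.02026958,
       -0.05818869]), 'joint_efforts': array([-2.69281561e-03, -5.20389998e+01,  4.64799607e+01,  1.64731534e-02,
       -1.94164550e-04,  9.78522053e-06]), 'ee_pos': array([0.22757925, 0.50044926, 0.23057564]), 'tcp_rot': array([-1.79922689e+02, -1.81689328e-03,  1.55542693e+02]), 'wrist_force': array([ 0.11841919, -0.23336517,  0.59613106]), 'torque': array([0.00868203, 0.01120826, 0.0068124 ]), 'grasp_force': 0.0, 'opening': 0.08530380970045809}
top {'camera_matrix': array([[514.33717608,   0.        , 317.44084085],
       [  0.        , 514.33717608, 240.58997142],
       [  0.        ,   0.        ,   1.        ]]), 'xyz': array([0.44498867, 0.02384818, 1.56580228]), 'orientation': array([  4.66518791,  -0.95018066, -89.88513376])}
jig [(array([388., 236.]), 0.91)]
stop_face [(array([390., 212.]), 0.6), (array([306., 284.]), 0.49)]
plunger_nose [(array([387., 218.]), 
[... 375 characters left out ...]
, 314.21840967],
       [  0.        , 570.01893581, 238.72716975],
       [  0.        ,   0.        ,   1.        ]]), 'xyz': array([0.33075577, 1.21162889, 0.99631694]), 'orientation': array([  54.75857789,   -0.17650076, -169.50928324])}
jig [(array([317., 232.]), 0.97)]
stop_face [(array([299., 222.]), 0.57)]
plunger_nose [(array([298., 218.]), 0.39), (array([352., 276.]), 0.32)]
tee [(array([371., 260.]), 0.94), (array([352., 286.]), 0.87), (array([385., 312.]), 0.81)]
tee_center [(array([373., 256.]), 0.74), (array([386., 301.]), 0.72), (array([352., 277.]), 0.7)]
guard_base [(array([301., 333.]), 0.59)]
guard_pane [(array([306., 306.]), 0.68)]
guard_grip [(array([356., 290.]), 0.62)]
```

```bash
python3 - <<'E'
import cv2
a=cv2.imread('pics/top0.png')[150:375,170:470];b=cv2.imread('pics/side0.png')[150:375,200:500]
cv2.imwrite('pics/top0c.png',cv2.resize(a,(800,600),interpolation=3));cv2.imwrite('pics/side0c.png',cv2.resize(b,(800,600),interpolation=3))
E
```

```text
(no output)
```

View pics/top0c.png

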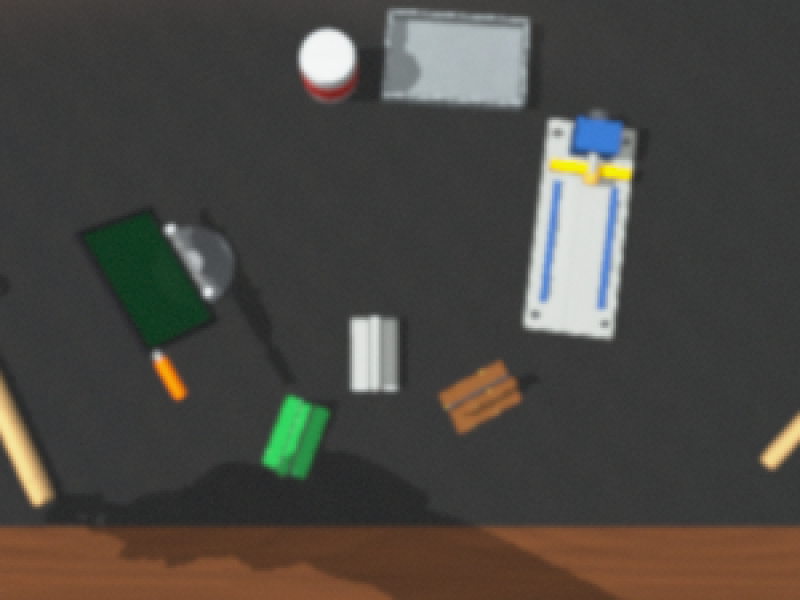

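View pics/side0c.png

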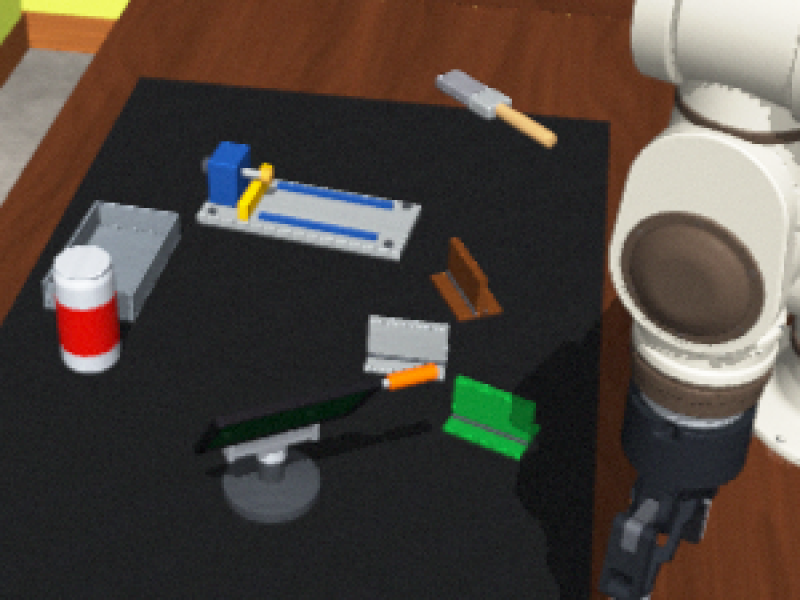

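The top crop shows the grey tee at (374,354), the leaning green pane with its orange grip at (170,377), and the jig on the right with the stop at (591,170). The side crop agrees, with the brown and green look-alikes on either side of the tee. Next I compute coarse world positions.

```bash
cat >> h.py <<'E'
def pose(c):
    if 'T_tool_cam' in c:
        o=c['obs'];T=np.eye(4);T[:3,:3]=R.from_euler('xyz',o['tcp_rot'],degrees=True).as_matrix();T[:3,3]=o['ee_pos']
        T=T@c['T_tool_cam'];return T[:3,:3],T[:3,3]
    return R.from_euler('xyz',c['orientation'],degrees=True).as_matrix(),c['xyz']
def ray(c,uv):
    K=c['camera_matrix'];M,p=pose(c)
    uv=np.atleast_2d(uv).astype(float)
    d=np.c_[(uv[:,0]-K[0,2])/K[0,0],-(uv[:,1]-K[1,2])/K[1,1],-np.ones(len(uv))]
    return p,d@M.T
def atz(c,uv,z):
    p,d=ray(c,uv);return p+d*((z-p[2])/d[:,2])[:,None]
def proj(c,P):
    K=c['camera_matrix'];M,p=pose(c);q=(np.atleast_2d(P)-p)@M
    return np.c_[K[0,2]-K[0,0]*q[:,0]/q[:,2],K[1,2]+K[1,1]*q[:,1]/q[:,2]]
def tri(c1,u1,c2,u2):
    p1,d1=ray(c1,u1);p2,d2=ray(c2,u2);d1=d1[0];d2=d2[0]
    s=np.linalg.lstsq(np.c_[d1,-d2],p2-p1,rcond=None)[0]
    a,b=p1+s[0]*d1,p2+s[1]*d2;return (a+b)/2,np.linalg.norm(a-b)
E
python3 - <<'E'
from h import *
np.set_printoptions(precision=4,suppress=True)
t=cam('top');s=cam('side')
f=lambda p:np.array(p)/ (8/3)+[170,150]
g=lambda p:np.array(p)/ (8/3)+[200,150]
pc=atz(t,f([(548,118),(636,130),(612,338),(523,327)]),.012);print('plate',pc,pc.mean(0))
print('rails',atz(t,f([(557,182),(544,300),(614,190),(602,307)]),.018))
print('stop',atz(t,f([(551,164),(632,174)]),.034))
w=atz(t,f([(374,316),(375,392)]),.05);print('teeweb',w,w.mean(0))
print('hinge',atz(t,f([(170,229),(208,292)]),.07))
print('base',atz(t,f([(198,262)]),.01))
print('grip',tri(t,f((170,377)),s,g((413,377))))
for n in ['guard_grip','guard_pane','guard_base','tee_center','jig']:
    print(n,[tri(t,a['location'],s,b['location']) for a in bot.mark_of('top',n)[:1] for b in bot.mark_of('side',n)[:3]])
c=cam('wrist');print(c['T_tool_cam'],c['camera_matrix'])
E
```

```text
plate [[ 0.7147 -0.179   0.012 ]
 [ 0.7013 -0.2802  0.012 ]
 [ 0.463  -0.2499  0.012 ]
 [ 0.4753 -0.1489  0.012 ]] [ 0.5886 -0.2145  0.012 ]
rails [[ 0.6401 -0.188   0.018 ]
 [ 0.5057 -0.1722  0.018 ]
 [ 0.6311 -0.253   0.018 ]
 [ 0.4979 -0.2379  0.018 ]]
stop [[ 0.6585 -0.1792  0.034 ]
 [ 0.6475 -0.2707  0.034 ]]
teeweb [[0.4863 0.02   0.05  ]
 [0.4028 0.0186 0.05  ]] [0.4445 0.0193 0.05  ]
hinge [[0.5801 0.2431 0.07  ]
 [0.5114 0.2008 0.07  ]]
base [[0.548  0.2196 0.01  ]]
grip (array([0.4188, 0.228 , 0.1564]), np.float64(0.0038016595951004192))
guard_grip [(array([0.4159, 0.222 , 0.1514]), np.float64(0.01975227883614591))]
guard_pane [(array([0.5218, 0.2584, 0.1275]), np.float64(0.002931204305822131)), (array([0.5306, 0.2726, 0.0445]), np.float64(0.011916073975465279))]
guard_base [(array([ 0.5142,  0.0351, -0.1717]), np.float64(0.14324724140292402))]
tee_center [(array([0.3916, 0.1143, 0.1064]), np.float64(0.09004269603365236)), (array([0.3693, 0.1053, 0.1808]), np.float64(0.03464173603937421)), (array([0.3442, 0.1132, 0.0203]), np.float64(0.005970365472456506))]
jig [(array([ 0.5868, -0.2169, -0.003 ]), np.float64(0.014103482375499306))]
[[-0.0001  0.954   0.2999  0.0776]
 [ 1.      0.0002 -0.0003  0.    ]
 [-0.0003  0.2999 -0.954  -0.1417]
 [ 0.      0.      0.      1.    ]] [[390.6833   0.     322.0105]
 [  0.     390.6833 239.1144]
 [  0.       0.       1.    ]]
```

```bash
cat >> h.py <<'E'
def go(P,yaw,o=None):
    o=o or bot.get_obs();M=R.from_euler('xyz',o['tcp_rot'],degrees=True).as_matrix()
    d=M.T@(np.array(P)-o['ee_pos']);a=-((yaw-o['tcp_rot'][2]+180)%360-180)
    print('shift',np.round(d,4),'turn',round(np.radians(a),4))
E
python3 -c "
from h import *
go((.40,.215,.26),31.6)"
```

```text
shift [-0.2751 -0.1887 -0.0287] turn 2.1633
```

Call:
{"name": "arm_command", "arguments": {"series": [[-0.035,-0.024,-0.006,0.14],[-0.07,-0.048,-0.012,0.28],[-0.105,-0.072,-0.018,0.42],[-0.14,-0.096,-0.024,0.56],[-0.175,-0.12,-0.029,0.7]]}}

```text
time: 2.05
ee_pos: [0.3378, 0.3175, 0.2608]
tcp_rot: [180.0, -0.0, 115.1]
wrist_force: [1.0, -0.2, 0.3]
opening: 0.0853
grasp_force: 0.0
```

```bash
python3 -c "
from h import *
print(bot.get_obs()['tcp_rot']);go((.40,.215,.26),31.6)"
```

```text
[ 1.79964084e+02 -1.02837381e-02  1.15131051e+02]
shift [-0.1192  0.0128  0.0007] turn 1.4579
```

Call:
{"name": "arm_command", "arguments": {"series": [[-0.024,0.002,0,0.15],[-0.048,0.005,0,0.3],[-0.072,0.008,0,0.45],[-0.096,0.01,0,0.6],[-0.119,0.012,0,0.75]]}}

```text
time: 2.55
ee_pos: [0.3997, 0.2157, 0.2604]
tcp_rot: [180.0, -0.0, 72.1]
wrist_force: [0.0, -0.0, -0.2]
opening: 0.0847
grasp_force: 0.0
```

Call:
{"name": "arm_command", "arguments": {"series": [[0,0,0,0.15],[0,0,0,0.3],[0,0,0,0.45],[0,0,0,0.6],[0,0,0,0.7]]}}

```text
time: 3.05
ee_pos: [0.3993, 0.2166, 0.2604]
tcp_rot: [-180.0, -0.0, 32.0]
wrist_force: [0.9, 0.5, -0.9]
opening: 0.0851
grasp_force: 0.0
```

```bash
python3 - <<'E'
from h import *
c=cam('wrist');im=c['color'];cv2.imwrite('pics/w1.png',im)
print(c['obs']['ee_pos'],c['obs']['tcp_rot'],proj(c,[.4188,.228,.1564]))
b,g,r=[im[...,i].astype(int) for i in range(3)]
m=((r>150)&(r-b>90)&(g<170)&(r-g>50)).astype(np.uint8)
n,l,st,ce=cv2.connectedComponentsWithStats(m)
for i in range(1,n):
    if st[i,4]>150: print(st[i],ce[i], cv2.minAreaRect(np.argwhere(l==i)[:,::-1].astype(np.float32)))
for t in ['guard_grip','guard_base','guard_pane']: print(t,bot.mark_of('wrist',t))
E
```

```text
[0.39925743 0.21663466 0.26035699] [-1.79998938e+02 -8.72068914e-03  3.20193529e+01] [[324.48386245 204.07538045]]
[    0     0   455   456 60179] [155.61061168 301.35899566] ((227.0, 227.5), (454.0, 455.0), 0.0)
[ 513  319  102   51 2074] [556.63789778 342.76759884] ((564.232421875, 343.717041015625), (101.37958526611328, 45.965240478515625), 2.935673475265503)
[ 80 463  40  17 459] [100.88888889 472.94117647] ((99.5, 471.0), (39.0, 16.0), -0.0)
[525 463  38  17 417] [541.68105516 472.94724221] ((543.5, 471.0), (16.0, 37.0), 90.0)
guard_grip [{'location': [326.8, 206.4], 'confidence': 0.67}, {'location': [508.4, 262.1], 'confidence': 0.34}]
guard_base [{'location': [395.8, 60.4], 'confidence': 0.72}]
guard_pane [{'location': [368.5, 34.7], 'confidence': 0.66}]
```

View pics/w1.png

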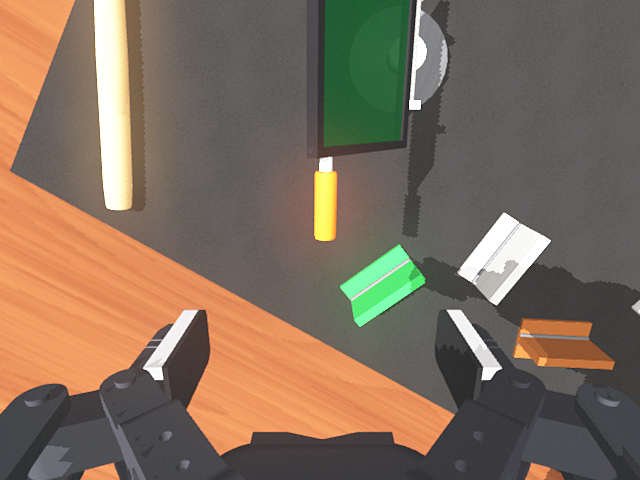

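The grip bar is at (325,206) with its axis vertical in the image, so the yaw is right and it matches the triangulated position. The foot shows at (425,55).

```bash
python3 - <<'E'
from h import *
c=cam('wrist')
p=atz(c,[(327,165),(325,240),(325.5,206)],.1564);print(p,np.degrees(np.arctan2(*(p[0]-p[1])[1::-1])))
print('base',atz(c,[(395.8,60.4)],0),'hinge end',atz(c,[(415,104)],.07))
go((.4188,.2277,.137),32)
E
```

```text
[[0.44040232 0.24027211 0.1564    ]
 [0.39853432 0.21490813 0.1564    ]
 [0.41798497 0.22699664 0.1564    ]] 31.207833162407148
base [[0.54278868 0.2268491  0.        ]] hinge end [[0.51115294 0.20053686 0.07      ]]
shift [0.0224 0.0012 0.1233] turn 0.0092
```

Call:
{"name": "arm_command", "arguments": {"series": [[0.007,0.0,0.025,0],[0.015,0.0,0.05,0.005],[0.022,0.0,0.08,0.01],[0.022,0.0,0.105,0.01],[0.022,0.0,0.123,0.01]]}}

```text
time: 3.8
ee_pos: [0.4174, 0.2282, 0.1353]
tcp_rot: [-180.0, 0.1, 31.9]
wrist_force: [-0.4, 0.4, -0.7]
opening: 0.0854
grasp_force: 0.0
```

Call:
{"name": "arm_command", "arguments": {"series": [[0,0,0,0],[0,0,0,0],[0,0,0,0],[0,0,0,0],[0,0,0,0]], "hand": 0.006, "grip_force": 30}}

```text
time: 4.3
ee_pos: [0.4182, 0.2286, 0.1381]
tcp_rot: [180.0, -0.1, 31.8]
wrist_force: [-1.5, -1.0, 1.0]
opening: 0.0129
grasp_force: 32.9
```

Call:
{"name": "arm_command", "arguments": {"series": [[0,0,0,0],[0,0,0,0],[0,0,0,0],[0,0,0,0],[0,0,0,0]]}}

```text
time: 4.8
ee_pos: [0.4177, 0.2285, 0.1374]
tcp_rot: [-180.0, 0.0, 31.8]
wrist_force: [-2.1, 0.2, 4.4]
opening: 0.013
grasp_force: 29.2
```

```bash
python3 - <<'E'
from h import *
t=cam('top');cv2.imwrite('pics/t1.png',t['color']);o=bot.get_obs();print({k:np.round(o[k],4) for k in ['ee_pos','tcp_rot','opening','grasp_force','wrist_force']})
# path: fit phi, tilt from gripped point; hinge centre C
C=np.array([.546,.222,.07]);g=o['ee_pos']-[0,0,.019]*np.array([0,0,-1]);print('grip',g)
r=g-C;print('radius xy',np.hypot(*r[:2]),'z',r[2])
E
```

```text
{'ee_pos': array([0.4178, 0.2285, 0.1374]), 'tcp_rot': array([-1.799923e+02, -3.000000e-04,  3.179230e+01]), 'opening': np.float64(0.0126), 'grasp_force': np.float64(29.208), 'wrist_force': array([-2.2725,  0.4024,  4.4698])}
grip [0.41775534 0.22849135 0.15640728]
radius xy 0.1284088438366497 z 0.08640727950103905
```

Call:
{"name": "arm_command", "arguments": {"series": [[0,0.006,-0.0044,0],[0,0.012,-0.0083,0],[0,0.0185,-0.0118,0],[0,0.025,-0.0149,0],[0,0.032,-0.0176,0]]}}

```text
time: 5.35
ee_pos: [0.4334, 0.2008, 0.1551]
tcp_rot: [-179.9, 0.2, 31.8]
wrist_force: [-12.4, 0.5, 6.5]
opening: 0.0126
grasp_force: 30.5
```

Call:
{"name": "arm_command", "arguments": {"series": [[0,0.007,-0.002,0],[0,0.014,-0.0038,0],[0,0.0215,-0.005,0],[0,0.0285,-0.0058,0],[0,0.036,-0.006,0]]}}

```text
time: 5.85
ee_pos: [0.4536, 0.1703, 0.161]
tcp_rot: [-179.9, 0.0, 31.8]
wrist_force: [-2.0, 2.3, 0.1]
opening: 0.013
grasp_force: 33.4
```

```bash
python3 - <<'E'
from h import *
np.set_printoptions(precision=4,suppress=True)
o=bot.get_obs();print({k:np.round(o[k],4) for k in ['ee_pos','tcp_rot','opening','grasp_force','wrist_force','torque']})
c=cam('wrist');cv2.imwrite('pics/w2.png',c['color'])
E
```

```text
{'ee_pos': array([0.4536, 0.1703, 0.161 ]), 'tcp_rot': array([-179.9481,    0.0247,   31.8284]), 'opening': np.float64(0.013), 'grasp_force': np.float64(33.4148), 'wrist_force': array([-1.9994,  2.3046,  0.0589]), 'torque': array([0.6225, 0.444 , 0.3405])}
```

View pics/w2.png

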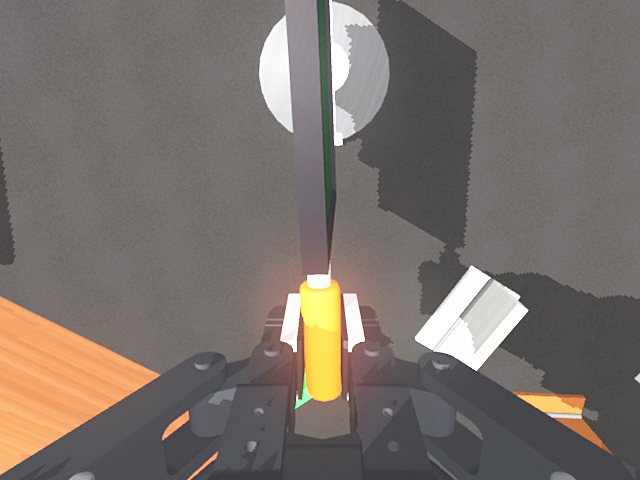

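The pane is now nearly upright. The foot disc is centred near (325,71), and the top frame strip runs from (302,0) to (315,275), so a slight lean and yaw remain. I'll fit them.

```bash
cat >> h.py <<'E'
from scipy.optimize import least_squares
def gpt(s,p):  # s: Cx,Cy,yaw,tilt ; p pane coords
    M=(R.from_euler('z',s[2])*R.from_euler('x',-s[3])).as_matrix()
    return np.array([s[0],s[1],.07])+np.atleast_2d(p)@M.T
def gfit(c,edges,disc,grip,s0,zd=.01):
    # edges: list of (pane y, pixel) on top strip at z=.125 (line constraint in column at the pixel's row); disc centre px; grip world xyz
    def res(s):
        r=[]
        for y,uv in edges:
            a,b=proj(c,gpt(s,[(-.073,y,.125),(.0,y,.125)]))
            r.append((a[0]+(b[0]-a[0])*(uv[1]-a[1])/(b[1]-a[1])-uv[0])/1.)
        if disc is not None: r+=list((proj(c,[s[0],s[1],zd])[0]-disc)/2)
        g=gpt(s,[(-.104,0,.110)])[0]-grip
        return np.r_[r,g/.0015]
    f=least_squares(res,s0);return f.x,f.fun
E
python3 - <<'E'
from h import *
np.set_printoptions(precision=4,suppress=True)
c=cam('wrist');o=c['obs'];grip=o['ee_pos']+[0,0,.019]
s0=[.5425,.2245,np.radians(31.8),0]
print(proj(c,gpt(s0,[(-.073,-.004,.125),(-.073,.004,.125),(-.126,0,.11),(-.082,0,.11)])),proj(c,[.5425,.2245,.01]))
x,f=gfit(c,[(.004,(286,0)),(.004,(301,275)),(-.004,(319,0)),(-.004,(328,275))],np.array([325,71]),grip,s0)
print(x,np.degrees(x[2:]),f)
x=x.copy();
for C in (x[:2],):
  G=gpt([*C,np.radians(-6.9),0],[(-.104,0,.11)])[0]-[0,0,.019];print('target TCP',G);go(G,-6.9)
E
```

```text
[[337.9319 275.7946]
 [311.0531 275.7878]
 [324.0269 390.9605]
 [324.2154 283.0439]] [[323.2955  74.1194]]
[0.5442 0.224  0.5901 0.0548] [33.81    3.1399] [ 0.0197  0.2206 -0.0892 -0.0081  0.0881  0.6409  0.2342  1.0057 -0.098 ]
target TCP [0.4409 0.2365 0.161 ]
shift [ 0.024  -0.0634 -0.    ] turn 0.6747
```

```bash
python3 - <<'E'
from h import *
np.set_printoptions(precision=4,suppress=True)
C=np.array([.5442,.224]);o=bot.get_obs();p0=o['ee_pos'];a0=o['tcp_rot'][2]
L=np.linspace(0,1,11)[1:];psi=np.radians(33.8+(-6.9-33.8)*L);th=a0+(-6.9-a0)*L
P=C-.104*np.c_[np.cos(psi),np.sin(psi)]
P+=.11*np.sin(.0548*(1-L))[:,None]*np.c_[-np.sin(psi),np.cos(psi)]
for s in (0,5):
    q=p0[:2] if s==0 else P[4]; a=np.radians(a0 if s==0 else th[4])
    d=P[s:s+5]-q
    print(np.c_[d@[np.cos(a),np.sin(a)],d@[np.sin(a),-np.cos(a)],-np.radians(th[s:s+5])+a])
E
```

```text
[[ 0.0015 -0.0075  0.0675]
 [ 0.0023 -0.0142  0.1349]
 [ 0.0036 -0.0209  0.2024]
 [ 0.0053 -0.0275  0.2699]
 [ 0.0075 -0.0339  0.3374]]
[[ 0.0003 -0.0068  0.0675]
 [ 0.0011 -0.0135  0.1349]
 [ 0.0022 -0.0202  0.2024]
 [ 0.0039 -0.0268  0.2699]
 [ 0.0059 -0.0333  0.3374]]
```

Call:
{"name": "arm_command", "arguments": {"series": [[0.001,-0.0075,0,0.0675],[0.0023,-0.014,0,0.135],[0.0036,-0.021,0,0.202],[0.0053,-0.0275,0,0.27],[0.0075,-0.034,0,0.337]]}}

```text
time: 6.45
ee_pos: [0.4591, 0.1516, 0.1583]
tcp_rot: [-177.4, 0.1, 16.8]
wrist_force: [17.2, 23.0, -36.6]
opening: 0.0127
grasp_force: 43.6
```

Call:
{"name": "arm_command", "arguments": {"series": [[0.0003,-0.007,0,0.0675],[0.001,-0.0135,0,0.135],[0.0022,-0.02,0,0.202],[0.004,-0.027,0,0.27],[0.006,-0.0333,0,0.337]]}}

```text
time: 6.95
ee_pos: [0.4658, 0.0656, 0.1616]
tcp_rot: [-174.1, 1.1, 4.5]
wrist_force: [-0.1, 0.4, 0.6]
opening: 0.006
grasp_force: 0.0
```

```bash
python3 - <<'E'
from h import *
o=bot.get_obs();print({k:np.round(o[k],4) for k in ['ee_pos','tcp_rot','opening','grasp_force','wrist_force','torque']})
c=cam('wrist');cv2.imwrite('pics/w3.png',c['color'])
E
```

```text
{'ee_pos': array([0.4658, 0.0656, 0.1616]), 'tcp_rot': array([-174.113 ,    1.0864,    4.4929]), 'opening': np.float64(0.006), 'grasp_force': np.float64(0.0), 'wrist_force': array([-0.1482,  0.3836,  0.642 ]), 'torque': array([-0.0832, -0.0387,  0.0437])}
```

View pics/w3.png

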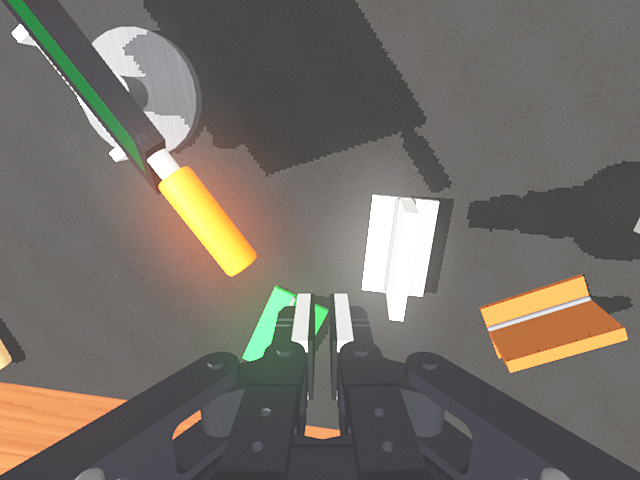

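The pads slipped off. The orange bar is free at (210,220) and the fingers are off to its right. The arm is not where I commanded it and the tool is tilted, so I'm checking the joints.

```bash
python3 - <<'E'
from h import *
np.set_printoptions(precision=3,suppress=True)
o=bot.get_obs();print(o['q'],o['qd'],o['joint_efforts'],o['ee_pos'],o['tcp_rot'],o['time'])
bot.camera('top');o=bot.get_obs();print(o['q'],o['qd'],o['ee_pos'],o['tcp_rot'])
E
```

```text
[  4.206  -5.836  -8.519  88.405   5.834 179.96 ] [ 2.561 -0.054  0.486 -0.177 -0.11   0.006] [  5.136 -39.34   46.913  -0.278   1.062  -0.004] [0.466 0.063 0.162] [-174.165    1.084    4.245] 7.0
[  4.33   -5.831  -8.5    88.386   5.855 179.962] [ 2.161  0.022  0.403 -0.309  0.479 -0.132] [0.466 0.064 0.162] [-174.144    1.05     4.368]
```

Call:
{"name": "arm_command", "arguments": {"series": [[0,0,0,0],[0,0,0,0],[0,0,0,0],[0,0,0,0],[0,0,0,0]]}}

```text
time: 7.55
ee_pos: [0.4655, 0.0667, 0.1622]
tcp_rot: [-174.1, 1.1, 4.6]
wrist_force: [-0.3, -0.1, 0.6]
opening: 0.0058
grasp_force: 0.0
```

```bash
python3 - <<'E'
from h import *
np.set_printoptions(precision=3,suppress=True)
o=bot.get_obs();print(o['q'],o['qd'],o['joint_efforts'],o['ee_pos'],o['tcp_rot'],o['time'])
E
```

```text
[  4.577  -5.828  -8.483  88.406   5.909 179.943] [-0.121 -0.067 -0.003  0.036  0.139  0.008] [  0.025 -40.407  46.867   0.2     0.333   0.001] [0.466 0.067 0.162] [-174.09     1.054    4.633] 7.55
```

Joint 6 sits at its 180° limit (yaw = q1 + 180 − q6), so the reversed grasp with yaw about 180 + ψ is the one to use. I'll lift clear first.

Call:
{"name": "arm_command", "arguments": {"series": [[0,0,-0.025,0],[0,0,-0.05,0],[0,0,-0.075,0],[0,0,-0.1,0],[0,0,-0.1,0]], "hand": 0.085}}

```text
time: 8.05
ee_pos: [0.4691, 0.0563, 0.2649]
tcp_rot: [-174.1, 0.8, 4.6]
wrist_force: [-0.4, -0.1, -1.5]
opening: 0.0776
grasp_force: 0.0
```

Call:
{"name": "arm_command", "arguments": {"series": [[0,0,0,-0.14],[0,0,0,-0.28],[0,0,0,-0.42],[0,0,0,-0.56],[0,0,0,-0.7]]}}

```text
time: 8.55
ee_pos: [0.468, 0.0564, 0.2609]
tcp_rot: [-174.8, -3.0, 44.8]
wrist_force: [0.1, -0.6, -0.2]
opening: 0.0853
grasp_force: 0.0
```

```bash
python3 - <<'E'
from h import *
np.set_printoptions(precision=3,suppress=True)
o=bot.get_obs();print(o['q'],o['ee_pos'],o['tcp_rot'],o['time'])
E
```

```text
[  3.315  -3.91    4.259  99.411   5.886 138.265] [0.468 0.056 0.261] [-174.775   -2.985   44.849] 8.55
```

The achieved pose becomes the commanded one, so a 6° lateral tilt remains (q5 = 5.9). The limit at −180 on joint 6 should tilt it the opposite way, so I'll unwind there in free space.

Call:
{"name": "arm_command", "arguments": {"series": [[0,0,-0.01,-0.15],[0,0,-0.02,-0.3],[0,0,-0.03,-0.45],[0,0,-0.04,-0.6],[0,0,-0.04,-0.75]]}}

```text
time: 9.05
ee_pos: [0.4694, 0.0523, 0.302]
tcp_rot: [-178.3, -5.8, 87.9]
wrist_force: [-0.2, 0.1, 0.7]
opening: 0.085
grasp_force: 0.0
```

Call:
{"name": "arm_command", "arguments": {"series": [[0,0,0,-0.15],[0,0,0,-0.3],[0,0,0,-0.45],[0,0,0,-0.6],[0,0,0,-0.75]]}}

```text
time: 9.55
ee_pos: [0.4691, 0.0523, 0.3007]
tcp_rot: [177.4, -5.4, 131.1]
wrist_force: [-1.1, -0.1, -0.5]
opening: 0.0848
grasp_force: 0.0
```

Call:
{"name": "arm_command", "arguments": {"series": [[0,0,0,-0.15],[0,0,0,-0.3],[0,0,0,-0.45],[0,0,0,-0.6],[0,0,0,-0.75]]}}

```text
time: 10.05
ee_pos: [0.4692, 0.0524, 0.3007]
tcp_rot: [174.4, -2.2, 174.0]
wrist_force: [-0.2, -0.3, -0.4]
opening: 0.0853
grasp_force: 0.0
```

Call:
{"name": "arm_command", "arguments": {"series": [[0,0,0,-0.15],[0,0,0,-0.3],[0,0,0,-0.45],[0,0,0,-0.6],[0,0,0,-0.75]]}}

```text
time: 10.55
ee_pos: [0.4691, 0.0524, 0.3007]
tcp_rot: [174.4, 2.2, -143.2]
wrist_force: [-0.3, -0.1, 0.1]
opening: 0.0851
grasp_force: 0.0
```

Call:
{"name": "arm_command", "arguments": {"series": [[0,0,0,-0.15],[0,0,0,-0.3],[0,0,0,-0.45],[0,0,0,-0.6],[0,0,0,-0.75]]}}

```text
time: 11.05
ee_pos: [0.4691, 0.0524, 0.3007]
tcp_rot: [177.4, 5.4, -100.2]
wrist_force: [-0.2, 0.1, 0.1]
opening: 0.085
grasp_force: 0.0
```

Call:
{"name": "arm_command", "arguments": {"series": [[0,0,0,-0.15],[0,0,0,-0.3],[0,0,0,-0.45],[0,0,0,-0.6],[0,0,0,-0.75]]}}

```text
time: 11.55
ee_pos: [0.4691, 0.0523, 0.3007]
tcp_rot: [-178.2, 5.7, -57.1]
wrist_force: [-0.3, -0.1, -0.4]
opening: 0.0851
grasp_force: 0.0
```

Call:
{"name": "arm_command", "arguments": {"series": [[0,0,0,-0.15],[0,0,0,-0.3],[0,0,0,-0.45],[0,0,0,-0.6],[0,0,0,-0.75]]}}

```text
time: 12.05
ee_pos: [0.4691, 0.0524, 0.3007]
tcp_rot: [-174.8, 2.9, -14.0]
wrist_force: [0.7, -0.0, -0.3]
opening: 0.0851
grasp_force: 0.0
```

```bash
python3 - <<'E'
from h import *
np.set_printoptions(precision=3,suppress=True)
o=bot.get_obs();print(o['q'],o['ee_pos'],o['tcp_rot'],o['time'])
E
```

```text
[   2.828   -2.396   10.228  103.918    5.875 -163.056] [0.469 0.052 0.301] [-174.754    2.947  -14.048] 12.05
```

Call:
{"name": "arm_command", "arguments": {"series": [[0,0,0,-0.14],[0,0,0,-0.28],[0,0,0,-0.35],[0,0,0,-0.42],[0,0,0,-0.48]]}}

```text
time: 12.55
ee_pos: [0.4616, 0.0982, 0.3005]
tcp_rot: [-176.0, 0.3, 9.5]
wrist_force: [0.1, 0.1, 0.4]
opening: 0.0852
grasp_force: 0.0
```

```bash
python3 - <<'E'
from h import *
np.set_printoptions(precision=3,suppress=True)
o=bot.get_obs();print(o['q'],o['ee_pos'],o['tcp_rot'],o['time'])
E
```

```text
[   9.601   -3.332    9.42   103.03     3.994 -179.938] [0.462 0.098 0.301] [-176.006    0.283    9.539] 12.55
```

Call:
{"name": "arm_command", "arguments": {"series": [[0,0,0,-0.08],[0,0,0,-0.16],[0,0,0,-0.24],[0,0,0,-0.32],[0,0,0,-0.38]]}}

```text
time: 13.05
ee_pos: [0.42, 0.1938, 0.3005]
tcp_rot: [-179.7, -1.0, 24.5]
wrist_force: [-0.2, -0.4, -0.1]
opening: 0.0847
grasp_force: 0.0
```

```bash
python3 - <<'E'
from h import *
np.set_printoptions(precision=3,suppress=True)
o=bot.get_obs();print(o['q'],o['ee_pos'],o['tcp_rot'],o['time'])
M=R.from_euler('xyz',o['tcp_rot'],degrees=True).as_matrix();print(M[:,2])
E
```

```text
[  24.57    -5.768    7.217  101.997    0.325 -179.939] [0.42  0.194 0.3  ] [-179.674   -0.987   24.509] 13.05
[ 0.013  0.012 -1.   ]
```

```bash
python3 - <<'E'
from h import *
c=cam('wrist');cv2.imwrite('pics/w4.png',c['color'])
for t in ['guard_grip','guard_base','tee']: print(t,bot.mark_of('wrist',t))
s=[.5442,.224,np.radians(38),0]
print(proj(c,gpt(s,[(-.073,-.004,.125),(-.073,.004,.125),(-.126,0,.11),(-.082,0,.11),(.073,.004,.125)])),proj(c,[.5442,.224,.01]))
E
```

```text
guard_grip [{'location': [473.6, 176.8], 'confidence': 0.74}]
guard_base [{'location': [345.8, 75.5], 'confidence': 0.58}]
tee [{'location': [529.9, 308.5], 'confidence': 0.92}, {'location': [469.2, 236.4], 'confidence': 0.91}, {'location': [365.3, 271.6], 'confidence': 0.89}, {'location': [406.6, 40.3], 'confidence': 0.45}]
[[ 396.48815357  154.22345302]
 [ 383.84329866  157.27035312]
 [ 400.78465256  229.39820316]
 [ 389.0384357   167.35086354]
 [ 330.67749287 -120.14753572]] [[347.94154929  70.86516079]]
```

View pics/w4.png

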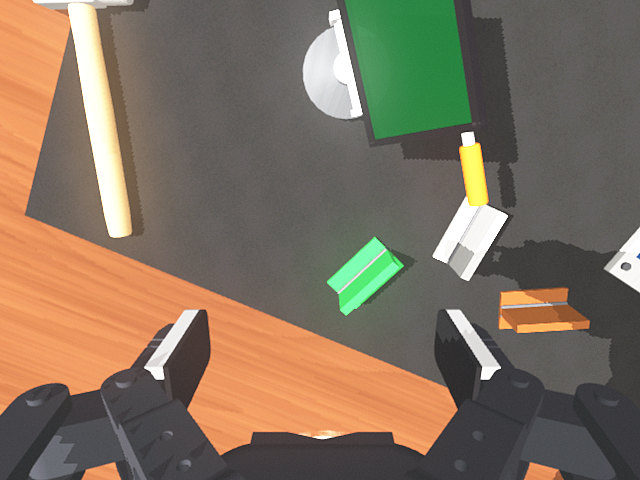

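The pane now leans to the other side: near-end corners at (373,144) and (479,122), orange bar centre at (474,174). I'll fit its state.

```bash
cat >> h.py <<'E'
def gfit2(c,pts,s0,Cp):
    P=np.array([p for p,_ in pts]);U=np.array([u for _,u in pts])
    f=least_squares(lambda s:np.r_[(proj(c,gpt(s,P))-U).ravel()/2,(s[:2]-Cp)/.002],s0);return f.x,f.fun
E
python3 - <<'E'
from h import *
np.set_printoptions(precision=4,suppress=True)
c=cam('wrist')
x,f=gfit2(c,[((-.073,0,.125),(477,122)),((-.073,0,.007),(373,143)),((-.126,0,.11),(478.5,205)),((-.082,0,.11),(469.5,145))],[.5442,.224,np.radians(38),-.5],np.array([.5442,.224]))
print(x,np.degrees(x[2:]),f); g=gpt(x,[(-.104,0,.11)])[0];print(g,proj(c,g))
y=np.degrees(x[2])+180
print(y); go((g[0],g[1],.25),y)
E
```

```text
[ 0.5434  0.2243  0.7142 -0.511 ] [ 40.9192 -29.2802] [ 2.0497  1.9777  1.1071  0.4697 -0.8372 -1.3238 -1.9937 -1.49   -0.4172
  0.1489]
[0.5    0.1155 0.1659] [[471.2912 172.8379]]
220.91922810032474
shift [0.0396 0.1034 0.051 ] turn 2.8523
```

Call:
{"name": "arm_command", "arguments": {"series": [[0.008,0.02,0.01,0.15],[0.016,0.04,0.02,0.3],[0.024,0.06,0.03,0.45],[0.032,0.08,0.035,0.6],[0.04,0.103,0.04,0.74]]}}

```text
time: 13.8
ee_pos: [0.5008, 0.1145, 0.2608]
tcp_rot: [-179.1, -0.5, -18.5]
wrist_force: [0.0, 0.8, 0.2]
opening: 0.0851
grasp_force: 0.0
```

Call:
{"name": "arm_command", "arguments": {"series": [[0,0,0,0.15],[0,0,0,0.3],[0,0,0,0.45],[0,0,0,0.6],[0,0,0,0.74]]}}

```text
time: 14.3
ee_pos: [0.5004, 0.115, 0.261]
tcp_rot: [-179.0, 0.3, -60.9]
wrist_force: [0.1, -1.7, -0.5]
opening: 0.0854
grasp_force: 0.0
```

Call:
{"name": "arm_command", "arguments": {"series": [[0,0,0,0.15],[0,0,0,0.3],[0,0,0,0.45],[0,0,0,0.6],[0,0,0,0.74]]}}

```text
time: 14.8
ee_pos: [0.5004, 0.115, 0.2611]
tcp_rot: [-179.4, 0.9, -103.3]
wrist_force: [0.8, 0.5, 0.2]
opening: 0.0853
grasp_force: 0.0
```

Call:
{"name": "arm_command", "arguments": {"series": [[0,0,0,0.14],[0,0,0,0.28],[0,0,0,0.42],[0,0,0,0.56],[0,0,0,0.63]]}}

```text
time: 15.3
ee_pos: [0.5004, 0.115, 0.2611]
tcp_rot: [179.9, 1.1, -139.4]
wrist_force: [0.0, 0.0, -0.9]
opening: 0.0852
grasp_force: 0.0
```

```bash
python3 - <<'E'
from h import *
np.set_printoptions(precision=4,suppress=True)
c=cam('wrist');im=c['color'];cv2.imwrite('pics/w5.png',im);o=c['obs'];print(o['q'],o['ee_pos'],o['tcp_rot'])
s=[.5434,.2243,.7142,-.511]
g=gpt(s,[(-.104,0,.11),(-.126,0,.11),(-.082,0,.11)]);pr=proj(c,g);print(pr)
b,gg,r=[im[...,i].astype(int) for i in range(3)]
m=((r>180)&(r-b>120)&(r-gg>20)).astype(np.uint8)
n,l,st,ce=cv2.connectedComponentsWithStats(m)
for i in range(1,n):
    if st[i,4]>200: print(st[i],ce[i], cv2.minAreaRect(np.argwhere(l==i)[:,::-1].astype(np.float32)))
for d in bot.mark_of('wrist','guard_grip'): print(d,atz(c,[d['location']],.166))
go((.50,.1155,.166-.019),220.9)
E
```

```text
[ 12.6417  -0.2183   8.0364  97.3483   0.5496 -28.0015] [0.5004 0.115  0.2611] [ 179.9403    1.0584 -139.3529]
[[321.385  240.4163]
 [321.1942 206.7144]
 [321.5653 272.2721]]
[ 529    0  111   88 1958] [581.2324  28.5424] ((588.1046752929688, 38.708763122558594), (138.9357452392578, 33.55571746826172), 43.72697067260742)
[596   0  44  49 434] [618.4562  19.2949] ((619.2586669921875, 23.01103973388672), (63.691776275634766, 12.300263404846191), 51.8427734375)
[581  59  59  64 439] [611.5194  87.6948] ((612.4517211914062, 88.3206558227539), (85.61988830566406, 9.88241195678711), 48.36646270751953)
[ 308  200   23   69 1249] [318.1193 234.3555] ((319.0, 234.0), (68.0, 22.0), 90.0)
[  91  320   69   42 1430] [129.2455 338.2112] ((126.07460021972656, 342.9171447753906), (35.975433349609375, 64.88957977294922), 41.987213134765625)
[ 579  326   61   83 2387] [618.5501 367.2204] ((608.9999389648438, 366.9999694824219), (81.99998474121094, 59.99999237060547), 90.0)
[   0  336   72   60 1569] [ 24.0433 371.8744] ((25.62514877319336, 374.29974365234375), (80.62370300292969, 44.705230712890625), 27.235143661499023)
[525 463  39  17 434] [542.3594 472.8272] ((544.0, 471.0), (38.0, 16.0), -0.0)
{'location': [319.7, 236.2], 'confidence': 0.82} [[0.4986 0.1129 0.166 ]]
shift [0.0021 0.0004 0.1141] turn 0.0003
```

Call:
{"name": "arm_command", "arguments": {"series": [[0.001,0,0.025,0],[0.002,0,0.05,0],[0.003,0.0005,0.075,0],[0.004,0.0005,0.1,0],[0.0045,0.0005,0.114,0]]}}

```text
time: 15.9
ee_pos: [0.4973, 0.1142, 0.1452]
tcp_rot: [179.9, 1.0, -138.9]
wrist_force: [-0.8, -0.6, 0.6]
opening: 0.085
grasp_force: 0.0
```

Call:
{"name": "arm_command", "arguments": {"series": [[0,0,0,0],[0,0,0,0],[0,0,0,0],[0,0,0,0],[0,0,0,0]], "hand": 0.006, "grip_force": 35}}

```text
time: 16.4
ee_pos: [0.4983, 0.1148, 0.1482]
tcp_rot: [-180.0, 1.1, -138.9]
wrist_force: [2.3, -4.4, 3.2]
opening: 0.0128
grasp_force: 33.9
```

Call:
{"name": "arm_command", "arguments": {"series": [[0,0,0,0],[0,0,0,0],[0,0,0,0],[0,0,0,0],[0,0,0,0]]}}

```text
time: 16.9
ee_pos: [0.4984, 0.1147, 0.1481]
tcp_rot: [-180.0, 1.1, -139.0]
wrist_force: [2.8, -4.1, 6.6]
opening: 0.0129
grasp_force: 34.0
```

```bash
cat > arc.py <<'E'
from h import *
np.set_printoptions(precision=4,suppress=True)
def arc(C,psi0,t0,psi1,t1,yaw1,o,n=10,z0=None):
    # tool poses: grip stays on the arc; differences relative to fitted start point
    M0=R.from_euler('xyz',o['tcp_rot'],degrees=True);a0=o['tcp_rot'][2]
    L=np.linspace(0,1,n+1);G=np.array([gpt([*C,np.radians(psi0+(psi1-psi0)*l),t0+(t1-t0)*l],[(-.104,0,.11)])[0] for l in L])
    P=G-[0,0,.019];P[0]=o['ee_pos'];dy=((yaw1-a0+180)%360-180)
    for s in range(0,n,5):
        M=(R.from_euler('z',dy*L[s],degrees=True)*M0).as_matrix()
        print(np.c_[(P[s+1:s+6]-P[s])@M,-np.radians(dy)*(L[s+1:s+6]-L[s])])
E
python3 - <<'E'
from arc import *
o=bot.get_obs();print({k:np.round(o[k],4) for k in ['ee_pos','tcp_rot','opening','grasp_force','wrist_force']})
g=o['ee_pos']+[0,0,.019];psi=np.radians(o['tcp_rot'][2]+180);u=np.array([np.cos(psi),np.sin(psi)]);n=np.array([-u[1],u[0]])
ct=(g[2]-.07)/.11;t=-np.arccos(ct);print('tilt',t,'C',g[:2]+.104*u-.11*np.sin(t)*n)
arc([.5440,.2242],40.6,-.511,40.6,0,o['tcp_rot'][2],o)
E
```

```text
{'ee_pos': array([0.4984, 0.1147, 0.1481]), 'tcp_rot': array([-179.9652,    1.1408, -138.9591]), 'opening': np.float64(0.0129), 'grasp_force': np.float64(33.9764), 'wrist_force': array([ 2.7902, -4.1251,  6.6104])}
tilt -0.48964401821932685 C [0.5429 0.222 ]
[[-0.0019  0.0047 -0.0015 -0.    ]
 [-0.002   0.0098 -0.0038 -0.    ]
 [-0.0021  0.015  -0.0059 -0.    ]
 [-0.0022  0.0203 -0.0078 -0.    ]
 [-0.0023  0.0257 -0.0093 -0.    ]]
[[-0.0001  0.0055 -0.0013 -0.    ]
 [-0.0001  0.011  -0.0023 -0.    ]
 [-0.0002  0.0166 -0.003  -0.    ]
 [-0.0002  0.0222 -0.0034 -0.    ]
 [-0.0003  0.0278 -0.0036 -0.    ]]
```

Call:
{"name": "arm_command", "arguments": {"series": [[-0.001,0.005,-0.0015,0],[-0.001,0.01,-0.0038,0],[-0.001,0.015,-0.0059,0],[-0.001,0.0203,-0.0078,0],[-0.001,0.0257,-0.0093,0]]}}

```text
time: 17.4
ee_pos: [0.4823, 0.1338, 0.1579]
tcp_rot: [-179.9, 1.1, -139.0]
wrist_force: [2.5, -9.5, 7.2]
opening: 0.0129
grasp_force: 45.3
```

Call:
{"name": "arm_command", "arguments": {"series": [[0,0.0055,-0.0013,0],[0,0.011,-0.0023,0],[0,0.0166,-0.003,0],[0,0.0222,-0.0034,0],[0,0.0272,-0.0036,0]]}}

```text
time: 17.9
ee_pos: [0.4654, 0.1561, 0.1619]
tcp_rot: [-179.9, 1.4, -139.0]
wrist_force: [7.8, 1.5, 6.1]
opening: 0.0132
grasp_force: 35.4
```

```bash
python3 - <<'E'
from arc import *
o=bot.get_obs();print({k:np.round(o[k],4) for k in ['ee_pos','tcp_rot','opening','grasp_force','wrist_force']},o['q'])
arc([.5436,.2235],40.9,0,-6.9,0,173.1,o)
E
```

```text
{'ee_pos': array([0.4654, 0.1561, 0.1619]), 'tcp_rot': array([-179.9385,    1.3663, -138.95  ]), 'opening': np.float64(0.0132), 'grasp_force': np.float64(35.3616), 'wrist_force': array([7.8004, 1.4573, 6.0791])} [ 18.2709  -5.2793  -7.8561  86.1397   0.4723 -22.773 ]
[[ 0.0004  0.0084  0.0009  0.0837]
 [-0.0007  0.017   0.0009  0.1674]
 [-0.0025  0.0255  0.0009  0.2511]
 [-0.005   0.0338  0.001   0.3348]
 [-0.0082  0.0418  0.001   0.4184]]
[[-0.0004  0.0087 -0.      0.0837]
 [-0.0015  0.0173  0.      0.1674]
 [-0.0033  0.0258  0.0001  0.2511]
 [-0.0058  0.0341  0.0001  0.3348]
 [-0.009   0.0421  0.0002  0.4184]]
```

Call:
{"name": "arm_command", "arguments": {"series": [[0,0.0084,0,0.084],[-0.0007,0.017,0,0.167],[-0.0025,0.0255,0,0.251],[-0.005,0.0338,0,0.335],[-0.0082,0.0418,0.0005,0.418]]}}

```text
time: 18.4
ee_pos: [0.4441, 0.1933, 0.1615]
tcp_rot: [179.5, 1.3, -163.1]
wrist_force: [8.7, 0.3, 8.9]
opening: 0.0129
grasp_force: 34.5
```

Call:
{"name": "arm_command", "arguments": {"series": [[-0.0004,0.0087,0,0.084],[-0.0015,0.0173,0,0.167],[-0.0033,0.0258,0,0.251],[-0.0058,0.0341,0,0.335],[-0.009,0.0421,0,0.418]]}}

```text
time: 18.9
ee_pos: [0.4401, 0.2357, 0.1617]
tcp_rot: [179.1, 0.9, 173.0]
wrist_force: [8.0, -2.1, 5.4]
opening: 0.0122
grasp_force: 34.0
```

Call:
{"name": "arm_command", "arguments": {"series": [[0,0,0,0],[0,0,0,0],[0,0,0,0],[0,0,0,0],[0,0,0,0]]}}

```text
time: 19.4
ee_pos: [0.44, 0.2354, 0.1616]
tcp_rot: [179.1, 0.9, 173.2]
wrist_force: [6.9, -1.1, 5.9]
opening: 0.0126
grasp_force: 34.2
```

```bash
python3 - <<'E'
from arc import *
o=bot.get_obs();print({k:np.round(o[k],4) for k in ['ee_pos','tcp_rot','opening','grasp_force','wrist_force']},o['q'])
arc([.5436,.2235],-6.9,0,-6.9,0,173.1,o,n=5)
t=cam('top')['color'];s=cam('side')['color']
cv2.imwrite('pics/ts.png',np.hstack([cv2.resize(t[190:340,180:280],(400,600),interpolation=3),cv2.resize(s[210:360,250:350],(400,600),interpolation=3)]))
E
```

```text
{'ee_pos': array([0.44  , 0.2354, 0.1616]), 'tcp_rot': array([179.0907,   0.8877, 173.158 ]), 'opening': np.float64(0.0126), 'grasp_force': np.float64(34.2249), 'wrist_force': array([ 6.9206, -1.1365,  5.8631])} [28.0106 -4.1346 -6.8174 86.069   0.2389 34.8482]
[[-0.0003  0.0006  0.0006  0.0002]
 [-0.0003  0.0006  0.0006  0.0004]
 [-0.0003  0.0006  0.0006  0.0006]
 [-0.0003  0.0006  0.0006  0.0008]
 [-0.0003  0.0006  0.0006  0.001 ]]
```

View pics/ts.png

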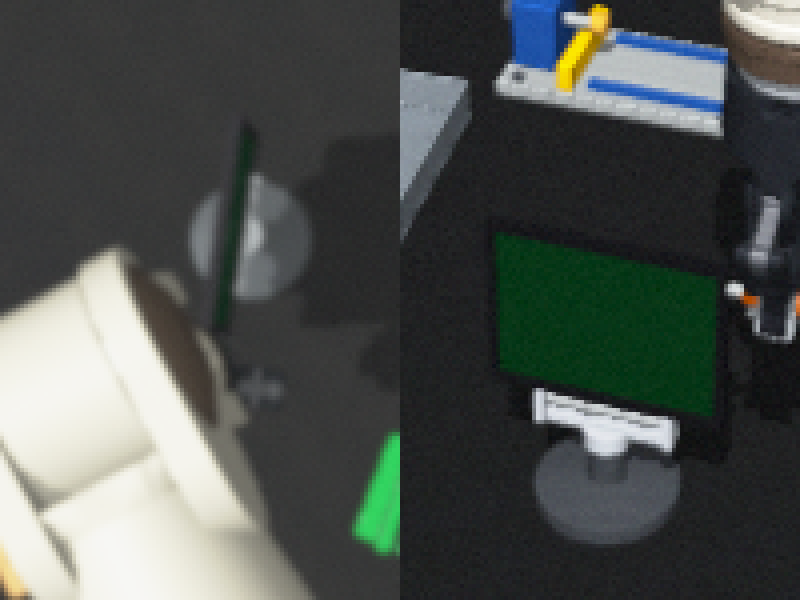

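The guard now looks upright and about parallel to the bed. The side crop shows the pane corners at (490,217), (726,266) and (722,460), and the foot disc in the top crop is at (252,238). I'll fit all of these.

```bash
python3 - <<'E'
from arc import *
t=cam('top');s=cam('side')
S=lambda x,y:((x-400)/4+250,y/4+210); T=lambda x,y:(x/4+180,y/4+190)
obs=[(s,(.073,0,.125),S(491,217)),(s,(-.073,0,.125),S(726,266)),(s,(-.073,0,.007),S(723,460)),(s,(.073,0,.007),S(491,382)),
 (t,(.073,.004,.125),T(246,122)),(t,(-.073,.004,.125),T(212,330))]
grip=bot.get_obs()['ee_pos']+[0,0,.019]
print('disc',atz(t,[T(252,238)],.01))
def res(x):
    r=[(proj(c,gpt(x[:4],[p]))[0]-u)/1 for c,p,u in obs]
    return np.r_[np.ravel(r),(gpt(x,[(-.104,0,.11)])[0]-grip)/.002,(x[:2]-[.5436,.2235])/.003]
f=least_squares(res,[.5436,.2235,-.12,0]);print(f.x,np.degrees(f.x[2:]),f.fun)
J=np.linalg.inv(f.jac.T@f.jac);print(np.degrees(np.sqrt(np.diag(J))[2:]))
E
```

```text
disc [[0.5442 0.2234 0.01  ]]
[ 0.5433  0.2351 -0.1769 -0.1652] [-10.1369  -9.463 ] [ 0.4243 -2.4401  1.4656 -0.5002 -1.6154 -5.1193 -1.0031 -0.6061 -0.381
 -0.7193 -2.3432  1.0138 -1.1201  0.1106 -1.0313 -0.1004  3.8651]
[0.7736 1.0937]
```

```bash
python3 - <<'E'
from arc import *
t=cam('top');s=cam('side')
S=lambda x,y:((x-400)/4+250,y/4+210); T=lambda x,y:(x/4+180,y/4+190)
obs=[(s,(.073,0,.125),S(491,217)),(s,(-.073,0,.125),S(726,266)),(s,(-.073,0,.007),S(721,433)),(s,(.073,0,.007),S(491,385)),
 (t,(.073,.004,.125),T(246,122)),(t,(-.073,.004,.125),T(212,330))]
grip=bot.get_obs()['ee_pos']+[0,0,.019]
def res(x):
    r=[(proj(c,gpt(x[:4],[p]))[0]-u)/1 for c,p,u in obs]
    return np.r_[np.ravel(r),(gpt(x,[(-.104,0,.11)])[0]-grip)/.002,(x[:2]-[.544,.2235])/.0015]
f=least_squares(res,[.5436,.2235,-.12,0]);print(f.x,np.degrees(f.x[2:]),f.fun)
J=np.linalg.inv(f.jac.T@f.jac);print(np.degrees(np.sqrt(np.diag(J))[2:]))
E
```

```text
[ 0.5429  0.2264 -0.1576 -0.0863] [-9.0283 -4.9424] [-0.5927 -2.3593  0.9262 -1.1389 -0.2492 -1.1463 -0.3152 -3.2316 -1.2927
 -1.4058 -2.2195  0.5335 -0.6076 -1.0273 -0.4934 -0.7114  1.9297]
[0.7795 0.8751]
```

Call:
{"name": "arm_command", "arguments": {"series": [[0,0,0,0],[0,0,0,0],[0,0,0,0],[0,0,0,0],[0,0,0,0]], "hand": 0.06}}

```text
time: 20.2
ee_pos: [0.4385, 0.2351, 0.1603]
tcp_rot: [179.2, 0.7, 173.2]
wrist_force: [-0.7, 0.2, 0.1]
opening: 0.0604
grasp_force: 0.0
```

Call:
{"name": "arm_command", "arguments": {"series": [[0,0,-0.025,0],[0,0,-0.05,0],[0,0,-0.075,0],[0,0,-0.1,0],[0,0,-0.11,0]]}}

```text
time: 20.7
ee_pos: [0.4375, 0.2339, 0.2727]
tcp_rot: [179.1, 0.8, 173.2]
wrist_force: [0.5, 0.5, -0.1]
opening: 0.06
grasp_force: 0.0
```

Call:
{"name": "arm_command", "arguments": {"series": [[-0.025,0,0,0],[-0.05,0,0,0],[-0.075,0,0,0],[-0.09,0,0,0],[-0.09,0,0,0]]}}

```text
time: 21.2
ee_pos: [0.5277, 0.2226, 0.2698]
tcp_rot: [179.2, 0.6, 173.1]
wrist_force: [0.7, -0.5, 0.6]
opening: 0.0598
grasp_force: 0.0
```

```bash
python3 - <<'E'
from h import *
c=cam('wrist');cv2.imwrite('pics/w6.png',c['color']);print(c['obs']['ee_pos'],c['obs']['tcp_rot'],proj(c,gpt([.5437,.2237,-.12,0],[(-.073,.004,.125),(-.073,-.004,.125),(.073,.004,.125),(.073,-.004,.125)])),proj(c,[.5437,.2237,.01]))
E
```

```text
[0.52765898 0.22261378 0.26977252] [179.23111754   0.58788665 173.10485193] [[332.36781874 154.17962123]
 [317.61546874 154.20537451]
 [330.61381209 380.05642706]
 [318.45734237 380.1697783 ]] [[321.12655542 206.79048302]]
```

View pics/w6.png

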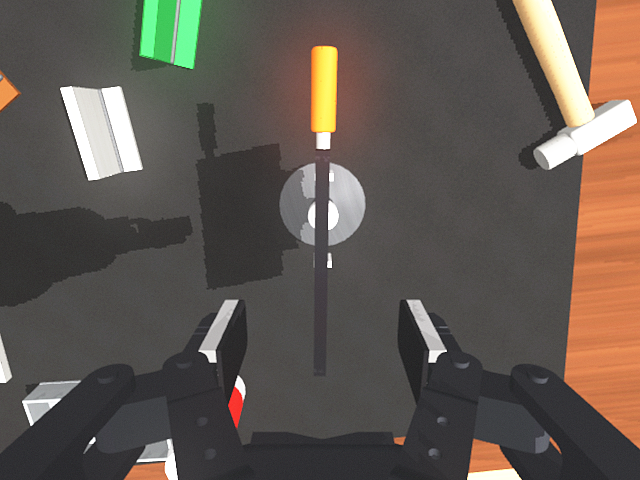

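The top strip runs from (322.5,150) to (320,375), with the foot at (322,203.5). That puts the tilt at about −1.2° and the yaw at about −7.3°, so the guard is set. Next is the grey tee.

```bash
python3 - <<'E'
from h import *
np.set_printoptions(precision=4,suppress=True)
c=cam('wrist')
x,f=gfit2(c,[((-.073,0,.125),(322.5,151)),((.073,0,.125),(320,375)),((-.104,0,.117),(323.5,89))],[.5437,.2237,-.12,0],atz(c,[(322,203.5)],.01)[0,:2]);print(x,np.degrees(x[2:]),f)
go((.4445,.0193,.19),180.9)
E
```

```text
[ 0.5404  0.2252 -0.1313 -0.025 ] [-7.5208 -1.432 ] [ 0.0473 -0.7756 -0.0106  0.7384 -0.0413  0.0127  0.4907 -0.0449]
shift [ 0.0576 -0.213   0.0772] turn -0.1353
```

Call:
{"name": "arm_command", "arguments": {"series": [[0.012,-0.043,0,-0.03],[0.024,-0.086,0,-0.06],[0.036,-0.128,0.02,-0.09],[0.048,-0.17,0.05,-0.12],[0.058,-0.213,0.077,-0.135]], "hand": 0.06}}

```text
time: 21.8
ee_pos: [0.4443, 0.0224, 0.1925]
tcp_rot: [179.3, 0.9, -179.0]
wrist_force: [-0.7, -0.9, 0.1]
opening: 0.0601
grasp_force: 0.0
```

```bash
python3 - <<'E'
from h import *
bot.camera('wrist');bot.camera('wrist');bot.camera('wrist')
c=cam('wrist');cv2.imwrite('pics/w7.png',c['color']);print(c['obs']['ee_pos'],c['obs']['tcp_rot'],bot.mark_of('wrist','tee_center'),bot.mark_of('wrist','tee'))
print(proj(c,[(.4045,.0186,.05),(.4845,.02,.05)]))
E
```

```text
[0.44364407 0.02179903 0.19184047] [ 179.27077164    0.67112342 -179.26328227] [{'location': [162.4, 152.5], 'confidence': 0.89}, {'location': [317.1, 213.9], 'confidence': 0.86}, {'location': [433.8, 91.8], 'confidence': 0.86}] [{'location': [170.0, 149.8], 'confidence': 0.96}, {'location': [316.7, 206.2], 'confidence': 0.82}, {'location': [427.9, 93.5], 'confidence': 0.7}]
[[315.05211272 169.72983035]
 [316.08809207 272.49894027]]
```

View pics/w7.png

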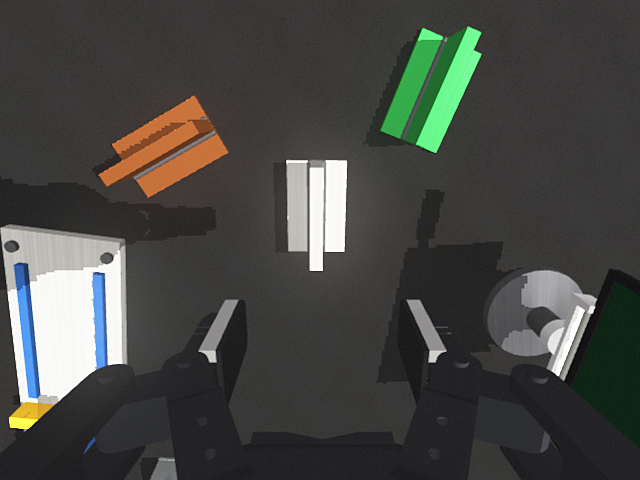

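The tee web is at columns 310–323, rows 167–270, aligned with the tool. This is the grey one; brown and green are to the sides.

```bash
python3 - <<'E'
from h import *
go((.4428,.020,.013),-179.3)
E
```

```text
shift [ 0.0065 -0.0062  0.1813] turn 0.0041
```

Call:
{"name": "arm_command", "arguments": {"series": [[0.001,-0.001,0.025,0],[0.002,-0.002,0.05,0],[0.003,-0.003,0.075,0],[0.004,-0.0035,0.1,0],[0.0045,-0.004,0.115,0]]}}

```text
time: 22.6
ee_pos: [0.4433, 0.0217, 0.0773]
tcp_rot: [179.3, 0.8, -179.0]
wrist_force: [-0.9, -0.7, 0.2]
opening: 0.0599
grasp_force: 0.0
```

```bash
python3 - <<'E'
from h import *
P=[]
for i in range(4):
    bot.camera('wrist') if i else None; o=bot.get_obs();P.append(np.r_[o['ee_pos'],o['tcp_rot']]);
P=np.array(P);P[:,3]%=360;P[:,5]%=360;print(np.round(P,4))
o['ee_pos']=P[1:,:3].mean(0);o['tcp_rot']=P[1:,3:].mean(0);go((.4428,.020,.013),-179.3,o)
E
```

```text
[[4.433000e-01 2.170000e-02 7.730000e-02 1.792591e+02 7.783000e-01
  1.810075e+02]
 [4.424000e-01 2.150000e-02 7.550000e-02 1.792629e+02 6.368000e-01
  1.809970e+02]
 [4.426000e-01 2.140000e-02 7.710000e-02 1.792647e+02 6.749000e-01
  1.809802e+02]
 [4.433000e-01 2.120000e-02 7.850000e-02 1.792633e+02 7.776000e-01
  1.809607e+02]]
shift [ 0.0008 -0.0022  0.064 ] turn 0.0049
```

Call:
{"name": "arm_command", "arguments": {"series": [[0,-0.001,0.015,0],[0.0005,-0.0015,0.03,0.003],[0.0005,-0.002,0.045,0.005],[0.0005,-0.002,0.057,0.005],[0.0005,-0.002,0.063,0.005]]}}

```text
time: 23.25
ee_pos: [0.4434, 0.0194, 0.0144]
tcp_rot: [179.3, 0.8, -179.4]
wrist_force: [-0.6, -0.9, 0.3]
opening: 0.06
grasp_force: 0.0
```

Call:
{"name": "arm_command", "arguments": {"series": [[0,0,0,0],[0,0,0,0],[0,0,0,0],[0,0,0,0],[0,0,0,0]], "hand": 0.004, "grip_force": 60}}

```text
time: 23.75
ee_pos: [0.4441, 0.0193, 0.0162]
tcp_rot: [179.3, 0.9, -179.4]
wrist_force: [-1.1, -0.6, 5.6]
opening: 0.0094
grasp_force: 59.1
```

Call:
{"name": "arm_command", "arguments": {"series": [[0,0,0,0],[0,0,0,0],[0,0,0,0],[0,0,0,0],[0,0,0,0]]}}

```text
time: 24.25
ee_pos: [0.4441, 0.0193, 0.0161]
tcp_rot: [179.3, 0.9, -179.4]
wrist_force: [-0.7, -0.5, 7.0]
opening: 0.0094
grasp_force: 59.1
```

Call:
{"name": "arm_command", "arguments": {"series": [[0,0,-0.02,0],[0,0,-0.04,0],[0,0,-0.06,0],[0,0,-0.08,0],[0,0,-0.1,0]]}}

```text
time: 24.75
ee_pos: [0.4418, 0.0181, 0.1157]
tcp_rot: [179.3, 0.8, -179.4]
wrist_force: [1.1, 1.4, -2.8]
opening: 0.009
grasp_force: 58.7
```

```bash
cat >> h.py <<'E'
def avg(n=3):
    P=[]
    for i in range(n):
        bot.camera('wrist');o=bot.get_obs();r=o['tcp_rot'].copy();r[0]%=360;r[2]%=360;P.append(np.r_[o['ee_pos'],r])
    m=np.mean(P,0);o['ee_pos']=m[:3];o['tcp_rot']=m[3:];return o
E
python3 - <<'E'
from h import *
o=avg();print(o['ee_pos'],o['tcp_rot'],o['opening'],o['wrist_force'],o['q'])
go((.575,-.2135,.115),173.1,o)
c=dict(cam('wrist'));print(c['camera_matrix'][0,0])
c['obs']=dict(ee_pos=np.array([.4435,.0215,.192]),tcp_rot=np.array([179.27,.72,-179.05]))
p=atz(c,[(20.5,265),(98.5,274),(33,397),(101,366)],.018);print(p)
E
```

```text
[0.44302883 0.01813719 0.1173585 ] [179.25318909   0.95798737 180.61394635] 0.009220415292144716 [ 0.15617434 -0.09993469 -3.64783496] [  1.8798794  -11.40191778 -18.34604692  82.15254991   0.72530103
   1.26607823]
shift [-0.1294 -0.2331  0.0015] turn 0.1311
390.6832932120618
[[ 0.49401325 -0.23345959  0.018     ]
 [ 0.5016696  -0.1684766   0.018     ]
 [ 0.63144951 -0.25192222  0.018     ]
 [ 0.59566934 -0.18120373  0.018     ]]
```

Call:
{"name": "arm_command", "arguments": {"series": [[-0.026,-0.046,0,0.026],[-0.052,-0.092,0,0.052],[-0.078,-0.138,0,0.08],[-0.104,-0.186,0,0.105],[-0.13,-0.232,0,0.132]]}}

```text
time: 25.45
ee_pos: [0.5667, -0.2004, 0.112]
tcp_rot: [179.1, 0.6, 173.0]
wrist_force: [1.8, 0.4, -3.1]
opening: 0.0092
grasp_force: 59.2
```

```bash
python3 - <<'E'
from h import *
np.set_printoptions(precision=4,suppress=True)
o=avg();c=bot.camera('wrist');c['obs']=o;print(o['ee_pos'],o['tcp_rot'],o['q'])
im=c['color'];cv2.imwrite('pics/w8.png',im);b,g,r=[im[...,i].astype(int) for i in range(3)]
m=((b>110)&(b-r>70)).astype(np.uint8);n,l,st,ce=cv2.connectedComponentsWithStats(m)
for i in range(1,n):
    if st[i,4]>200:
        q=np.argwhere(l==i)[:,::-1];print(st[i],ce[i],cv2.fitLine(q.astype(np.float32),2,0,.01,.01).ravel())
J=np.array([.588,-.2133]);a=np.radians(-7.2);ex=np.array([np.cos(a),np.sin(a)]);ey=np.array([-ex[1],ex[0]])
for y in (.033,-.033):
    print(proj(c,[np.r_[J+ex*x+ey*y,.018] for x in (-.09,.05)]))
E
```

```text
[ 0.5678 -0.2032  0.1099] [179.1842   0.4873 172.7876] [-19.9669  11.0167   3.4264  82.2007   0.9611 -12.8334]
[ 236  133   25  211 2749] [248.2561 233.881 ] [  0.056    0.9984 248.2561 233.881 ]
[ 348  133   15   76 1017] [354.7168 170.0354] [  0.0281  -0.9996 354.7168 170.0354]
[[363.4493 131.0211]
 [356.824  342.4107]]
[[248.5969 131.1207]
 [260.4867 343.2209]]
```

View pics/w8.png

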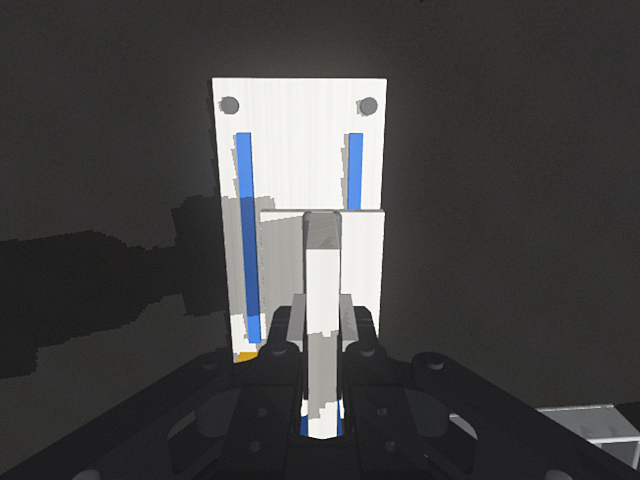

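The jig's blue rails are at (243,133)–(254,343) and (355,133), and the held tee is straight. The −7.2° angle is confirmed. I'll re-measure the lateral offset now that the arm has settled.

```bash
python3 - <<'E'
from h import *
np.set_printoptions(precision=4,suppress=True)
o=avg(5);c=bot.camera('wrist');c['obs']=o;print(o['ee_pos'],o['tcp_rot'])
im=c['color'];b,g,r=[im[...,i].astype(int) for i in range(3)]
m=((b>110)&(b-r>70)).astype(np.uint8);n,l,st,ce=cv2.connectedComponentsWithStats(m)
obs=[]
for i in range(1,n):
    if st[i,4]>500:
        q=np.argwhere(l==i)[:,::-1];y=-.033 if ce[i][0]<300 else .033
        for v in range(st[i,1]+3,st[i,1]+st[i,3]-6 if y<0 else st[i,1]+70,10):
            obs.append((y,v,q[q[:,1]==v,0].mean()))
        top=st[i,1]; obs.append((y,None,top))
def J(s,x,y,z): e=np.array([np.cos(s[2]),np.sin(s[2])]);return np.r_[s[:2]+e*x+np.array([-e[1],e[0]])*y,z]
def res(s):
    R_=[]
    for y,v,u in obs:
        a,b=proj(c,[J(s,-.09,y,.018),J(s,.05,y,.018)])
        R_.append(a[1]-u if v is None else a[0]+(b[0]-a[0])*(v-a[1])/(b[1]-a[1])-u)
    return R_
f=least_squares(res,[.588,-.2133,-.125],x_scale=[.01,.01,.1],loss='soft_l1');s=f.x;print(s,np.degrees(s[2]),np.round(f.fun,1))
t=J(s,-.015,0,0);print('tee pos target',t)
M=R.from_euler('xyz',o['tcp_rot'],degrees=True).as_matrix()
print('TCP in jig',(o['ee_pos'][:2]-s[:2])@[np.cos(s[2]),np.sin(s[2])],(o['ee_pos'][:2]-s[:2])@[-np.sin(s[2]),np.cos(s[2])])
go(J(s,-.015+.0013,-.0,.029),np.degrees(s[2])+180,o)
E
```

```text
[ 0.5661 -0.1978  0.1135] [179.1393   0.6251 173.0947]
[ 0.5867 -0.2146 -0.1243] -7.120918291557412 [-1.  -0.9 -0.8 -0.7 -0.6 -1.  -0.4 -0.3 -0.2 -0.1  0.  -0.3  0.3 -0.1
 -0.   0.1 -0.3  0.3 -0.1 -0.   0.3  1.   1.2  0.9  0.7  1.4  1.1  0.9
 -0.3]
tee pos target [ 0.5718 -0.2128  0.    ]
TCP in jig -0.022540345328768936 0.014180960969402271
shift [-0.0079 -0.0155  0.0843] turn 0.0038
```

Call:
{"name": "arm_command", "arguments": {"series": [[-0.003,-0.006,0,0],[-0.006,-0.012,0.01,0],[-0.008,-0.0155,0.02,0.004],[-0.008,-0.0155,0.035,0.004],[-0.008,-0.0155,0.05,0.004]]}}

```text
time: 26.45
ee_pos: [0.5731, -0.2144, 0.062]
tcp_rot: [179.1, 0.6, 172.8]
wrist_force: [0.6, 0.2, -3.2]
opening: 0.0091
grasp_force: 59.9
```

```bash
python3 - <<'E'
from h import *
np.set_printoptions(precision=4,suppress=True)
o=avg(4);s=np.array([.5867,-.2146,-.1243]);e=np.array([np.cos(s[2]),np.sin(s[2])]);n=np.array([-e[1],e[0]])
d=o['ee_pos'][:2]-s[:2];print(o['ee_pos'],o['tcp_rot'],'jig xy',d@e,d@n)
go(np.r_[s[:2]+e*-.0137,.029],172.9,o)
E
```

```text
[ 0.5723 -0.2138  0.0611] [179.1068   0.4808 172.8211] jig xy -0.014391237491575351 -0.0010313450387021883
shift [-0.0004  0.0005  0.0321] turn -0.0014
```

Call:
{"name": "arm_command", "arguments": {"series": [[0,0.0005,0.01,0],[0,0.0005,0.018,0],[0,0.0005,0.024,0],[0,0.0005,0.029,0],[0,0.0005,0.032,0]]}}

```text
time: 27.15
ee_pos: [0.5738, -0.2133, 0.0314]
tcp_rot: [179.2, 0.7, 172.8]
wrist_force: [-0.1, -0.4, -2.4]
opening: 0.0092
grasp_force: 59.8
```

Call:
{"name": "arm_command", "arguments": {"series": [[0,0,0,0],[0,0,0,0],[0,0,0,0],[0,0,0,0],[0,0,0,0]]}}

```text
time: 27.65
ee_pos: [0.5741, -0.2135, 0.0322]
tcp_rot: [179.2, 0.7, 172.8]
wrist_force: [0.7, 0.3, -2.7]
opening: 0.0091
grasp_force: 59.8
```

Call:
{"name": "arm_command", "arguments": {"series": [[0,0,0.0005,0],[0,0,0.001,0],[0,0,0.0015,0],[0,0,0.002,0],[0,0,0.0025,0]]}}

```text
time: 28.15
ee_pos: [0.574, -0.2134, 0.0294]
tcp_rot: [179.2, 0.7, 172.8]
wrist_force: [-1.2, -1.0, -3.0]
opening: 0.0095
grasp_force: 59.8
```

Call:
{"name": "arm_command", "arguments": {"series": [[0,0,0.0005,0],[0,0,0.001,0],[0,0,0.0015,0],[0,0,0.0015,0],[0,0,0.0015,0]]}}

```text
time: 28.65
ee_pos: [0.5741, -0.2134, 0.0283]
tcp_rot: [179.2, 0.7, 172.8]
wrist_force: [-0.8, 0.0, 1.6]
opening: 0.0094
grasp_force: 60.4
```

```bash
python3 - <<'E'
from h import *
o=avg(4);s=np.array([.5867,-.2146,-.1243]);e=np.array([np.cos(s[2]),np.sin(s[2])]);n=np.array([-e[1],e[0]])
d=o['ee_pos'][:2]-s[:2];print(o['ee_pos'],o['tcp_rot'],'jig xy',d@e,d@n,o['wrist_force'],o['torque'])
E
```

```text
[ 0.57410159 -0.21340486  0.02833599] [179.16498693   0.70553285 172.82119323] jig xy -0.012649383525263935 -0.00037603109893485573 [-2.61923646  0.69004683  2.7514573 ] [0.18167243 0.38315267 0.00707904]
```

Call:
{"name": "arm_command", "arguments": {"series": [[-0.004,0,0,0],[-0.008,0,0,0],[-0.012,0,0,0],[-0.016,0,0,0],[-0.02,0,0.0002,0]]}}

```text
time: 29.35
ee_pos: [0.5942, -0.216, 0.0283]
tcp_rot: [179.2, 0.7, 172.8]
wrist_force: [-8.1, 2.3, 7.7]
opening: 0.0092
grasp_force: 61.3
```

Call:
{"name": "arm_command", "arguments": {"series": [[-0.002,0,0,0],[-0.004,0,0,0],[-0.006,0,0,0],[-0.008,0,0,0],[-0.01,0,0.0002,0]]}}

```text
time: 29.85
ee_pos: [0.6029, -0.2171, 0.0283]
tcp_rot: [179.2, 0.6, 172.8]
wrist_force: [-12.5, 2.4, 11.4]
opening: 0.0088
grasp_force: 61.9
```

```bash
cat > st.py <<'E'
from h import *
F=[];P=[]
for i in range(4):
    bot.camera('wrist');o=bot.get_obs();F.append(np.r_[o['wrist_force'],o['torque']]);P.append(o['ee_pos'])
s=np.array([.5867,-.2146,-.1243]);e=np.array([np.cos(s[2]),np.sin(s[2])]);n=np.array([-e[1],e[0]])
d=np.mean(P,0)-np.r_[s[:2],0];f=np.mean(F,0);print('jig xyz',np.round([d[:2]@e,d[:2]@n,d[2]],4),'F along',f[:2]@e,'lat',f[:2]@n,'z',f[2],'T',f[3:],o['tcp_rot'],o['opening'],o['time'])
E
python3 st.py
```

```text
jig xyz [ 0.0166 -0.0005  0.0283] F along -10.183046971405542 lat 0.9047863944454111 z 9.024577298772048 T [ 0.09653357  1.72825267 -0.02700129] [179.16928763   0.595174   172.8139091 ] 0.00927816127320083 30.05
```

Call:
{"name": "arm_command", "arguments": {"series": [[-0.001,0,0,0],[-0.002,0,0,0],[-0.003,0,0,0],[-0.003,0,0,0],[-0.003,0,0,0]]}}

```text
time: 30.55
ee_pos: [0.6057, -0.2174, 0.0283]
tcp_rot: [179.2, 0.5, 172.8]
wrist_force: [-12.8, 2.4, 9.9]
opening: 0.0091
grasp_force: 61.7
```

```bash
python3 st.py
```

```text
jig xyz [ 0.0192 -0.0005  0.0283] F along -12.005366757302035 lat 0.4805848835145145 z 9.857574907968829 T [ 0.16736659  2.08719594 -0.07130211] [179.16762832   0.54740813 172.80641113] 0.009337498769116786 30.75
```

Call:
{"name": "arm_command", "arguments": {"series": [[-0.0005,0,0,0],[-0.001,0,0,0],[-0.0015,0,0,0],[-0.0015,0,0,0],[-0.0015,0,0,0]]}}

```text
time: 31.25
ee_pos: [0.6069, -0.2176, 0.0283]
tcp_rot: [179.2, 0.5, 172.8]
wrist_force: [-13.7, 2.5, 11.3]
opening: 0.0097
grasp_force: 61.8
```

```bash
python3 st.py
```

```text
jig xyz [ 0.0205 -0.0005  0.0283] F along -13.516672661576793 lat 0.6426300636643035 z 10.328129525207387 T [ 0.18656491  2.30018648 -0.05328886] [179.16553306   0.52035421 172.80254888] 0.009213400746344184 31.45
```

Call:
{"name": "arm_command", "arguments": {"series": [[-0.0005,0,0,0],[-0.001,0,0,0],[-0.0015,0,0,0],[-0.0015,0,0,0],[-0.0015,0,0,0]]}}

```text
time: 31.95
ee_pos: [0.6079, -0.2177, 0.0283]
tcp_rot: [179.2, 0.5, 172.8]
wrist_force: [-16.9, 2.7, 12.2]
opening: 0.0093
grasp_force: 62.1
```

```bash
python3 st.py
```

```text
jig xyz [ 0.0214 -0.0005  0.0283] F along -16.851402881759945 lat 1.0760619024534102 z 11.895784730385033 T [ 0.27536374  2.93621033 -0.04192216] [179.16344939   0.45610486 172.7940897 ] 0.009367776082088266 32.15
```

Call:
{"name": "arm_command", "arguments": {"series": [[-0.0005,0,0,0],[-0.001,0,0,0],[-0.001,0,0,0],[-0.001,0,0,0],[-0.001,0,0,0]]}}

```text
time: 32.65
ee_pos: [0.6079, -0.2177, 0.0284]
tcp_rot: [179.2, 0.4, 172.8]
wrist_force: [-22.6, 3.9, 15.7]
opening: 0.0092
grasp_force: 62.6
```

```bash
python3 st.py
```

```text
jig xyz [ 0.0214 -0.0005  0.0284] F along -21.91720925789026 lat 1.177986863752037 z 15.503195426349675 T [ 0.46242443  3.93224736 -0.02936181] [179.15926559   0.35060667 172.78498155] 0.009086898899112142 32.85
```

```bash
python3 - <<'E'
from h import *
print(bot.job_done())
E
```

```text
the job is handed in; nothing more can be done
None
```

The job is handed in at about 33 s, with no verdict returned. The guard is set upright and parallel to the bed, within about 1.5° by my measurement. The steel T-section is between the rails, held pressed on the stop bar at about 22 N. The first swivel attempt hit a joint limit and slipped off the grip, so I regripped and reset the guard before touching the T-section.

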